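# Build up a sealed centrifuge bucket

## Task

Make the centrifuge bucket ready for spinning the two tall amber-capped serum tubes from the tube stand: set the padded foot with its rod on the bucket's floor, slide the two-hole tube block down the rod onto the pad, stand one tall tube in each of the block's holes right down on the pad, and finally seat the domed lid fully home and level on the bucket's rim. Set every part down gently rather than dropping it, and leave the short tube in its stand and the four-hole block where it is.

Things in the scene. Friction and masses are not known exactly. Their poses are not given: they have to be found in the camera images.
- bucket: Target, fixed: round aluminium centrifuge bucket, upright and open, in a low grey round bench stand (104 mm across, 22 mm high); two steel bosses at its sides reach 51 mm from the axis, 38 to 54 mm up. Origin on its axis at bench level, z up. Bore 75 mm across, flared to 81 mm at the rim; outside 86 mm; flat inner floor at z = 12 mm, rim at z = 74 mm.
- foot: Loose, 0.14 kg: steel disc 66 mm across, bevelled below, with a black rubber pad, 8 mm thick in all, and an upright steel rod 9 mm thick in its middle. Origin at the centre of its underside, z up. Pad top at z = 8 mm, rod straight to z = 98 mm, blunt cone tip at 104 mm. Grip the upper rod. In the bucket its origin is 12 mm above the bucket's, the rod's tip 42 mm above the rim.
- block_two: Loose, 0.12 kg: grey plastic block, round, 66 mm across with two tube holes and a hollow upright middle hub, 20 mm across (the grip). Origin at the centre of its underside, z up; block top z = 50 mm, hub top 84 mm. Through holes 16 mm across, flared to 23 mm on top, at x = +20.5 and -20.5 mm, y = 0. Rod bore 12 mm, flared to 16 mm underneath. The rod ends 12 mm above the hub. Any turn will do.
- block_four: Loose, not to be used: grey plastic block, round, with the same outside and hub, but four narrow holes 10 mm across, too tight for the tall tubes. Origin at the centre of its underside. Leave it where it is.
- tube_a: Loose, 12 g: tall amber-capped sample tube, 99 mm long, 13 mm thick to the fingers all along (cap 18 mm to the eye). Origin at the centre of its lower end, z up. Grip it near 82 mm up, fingers closing square to the row of tubes, and at the block square to the line of its holes. In the block its lower end rests on the pad, level with the block's underside; 49 mm stand out.
- tube_b: Loose: second tall amber-capped tube, same size and origin as tube_a, in another place of the stand. The two may go into the block's holes either way round.
- tube_short: Loose, not to be used: shorter purple-capped tube, 79 mm long, in the third place of the stand; origin at the centre of its lower end. Leave it there.
- stand: Fixed: grey metal stand with three tube places in a row, 118 mm long (along its y), 56 mm wide, 52 mm high. Origin under its centre at bench level, z up. Places at y = -36, 0 and +36 mm, holes 17 mm; tubes stand 6 mm above the bench. Which tube is where varies. (A tall centrifuge fills the bench to the right, beyond x = 0.47 m, y below -0.09 m: keep round it.)
- lid: Loose, 0.10 kg: clear dome lid with grey collar, 101 mm across, and a grey upright knob. Origin at the centre of its lower edge, z up. Dome top z = 68 mm; knob 20 mm across, z = 77 to 98 mm. Collar (93 mm inside, flared below) goes over the bucket's outside; its ledge at z = 12 mm lands on the rim: seated origin 62 mm above the bucket's. Hollow to z = 64 mm, 77 mm wide, over tubes and rod.
Not all that is in view belongs to the job. What is shaped like the foot but green is not meant.

How it is judged:
By the outcome, as a careful person would: the job done as asked, in the order asked, and still so for the second after the job is handed in, with the robot touching nothing.
It also fails if it takes over 144 s, if anything falls off the work surface, if the arm or the gripper's body presses on something with over 40 N, if the wrist force passes 120 N, or if a joint passes its speed limit or range.

## Robot

A 6-joint arm with a two-finger parallel gripper is mounted at the origin on a cart in front of the work surface, level with it; the furniture and walls round the work are solid. World frame = base frame: x ahead of the robot, y to its left, z up, the work surface at z = 0. Lengths are in m, angles in rad, forces in N, time in s.
With the tool pointing down it reaches from about 0.325 to 0.875 m from the base axis. Payload 4.4 kg.
Tool frame: the origin (TCP) lies midway between the tips of the shut fingers; the grasp point (between the pads) lies 19 mm behind it (ctrl.grip_point_offset is the distance from the TCP to the grasp point, in m); z points along the fingers, y is the line along which they close (so a half turn about z gives the same grasp; the last joint's range is limited). The gripper opens to 85 mm and grips with 20 to 120 N. Pads are 22 mm wide; open, the fingers measure 114 mm over their backs; the gripper's body (76 mm by 85 mm) begins 54 mm behind the grasp point. The pads swing forward as they close: fully open they stand 13 mm farther back than shut.
Start: joints at [1.026, 0.207, 1.542, -0, 1.393, -0.15], TCP at [0.221, 0.531, 0.231] pointing down, gripper open.
Joint ranges: [-2.73, 2.73], [-0.86, 2.22], [0.23, 2.46], [-1.11, 4.25], [0.08, 2.63], [-2.82, 2.82]. Speed limits (rad/s): [2.79, 2.79, 3.14, 3.14, 3.14, 3.14].

## Interface

Orientations are given as a rotation vector (axis times angle).
In Python, from workcell import readout, cams, workorder, ctrl gives the robot as it stands.
- The arm moves only by the tool drive_tool, never from a script. Its arguments are lists of equal length, an entry for each row: "claw": the opening, from -1 (shut) to 1 (fully open); "offset": the shift along the world's x, y, z normalised to -1 to 1, where 1 is 0.15 m, a list of three; "yaw": the turn about the world's z normalised to -1 to 1, where 1 is 45 degrees. In form: {"claw": [claw, ...], "offset": [[x, y, z], ...], "yaw": [yaw, ...]}. A call has 1 to 20 rows; each row is the pose to reach, as a shift and turn from the pose commanded when the call began; what a row does not reach only later rows make up. A row lasts 1/10 s, in which the tool goes at most 50 mm and 8.59 degrees, less where a joint would pass 70% of its speed; a pose out of reach is approached as far as the arm can. A call with a number of a shift or a turn outside -1 to 1 is refused whole. A call with a gripper value outside its range is refused whole. The fingers move at their own pace and stop on an object; "squeeze" is the grip in N (left out, the last holds). Time passes only in rows, so rows that repeat a pose let the fingers close. It gives the time, the measured TCP pose, the force, the opening and the grip force at its end, in the units of the state.
- readout.read_state(): the state, without advancing time (a new reading comes with each control period).
- cams.read_camera(name): name is "scene" or "top" or "wrist"; returns the picture (420x560x3 uint8, red, green, blue); there is no depth.
- cams.camera_params(name): a dict with "vfov" (degrees; the focal length in pixels is half the picture's height over the tangent of half this angle, whatever the lens; pixels are square), "cx", "cy" (the principal point, pixels), "camera_from_world" (4x4, takes a point from world to camera coordinates); the wrist camera has in their place "mount" (4x4, takes a point from camera to tool coordinates, whose origin is the TCP and whose axes are the flange's). Camera axes: x right, y up, looking along -z (the intrinsics and any distortion apply to the point x, -y, -z); pixel columns grow to the right and rows downward; lengths in m; the calibration is good to about 2 mm. A picture is of the moment at which its call begins: read the wrist's pose just before it. camera_params takes no time and is no camera call.
- workorder.close_job(): hands the job in; it is judged then, once.
The state is a dict: "t": time; "q": joint angles; "qd": joint speeds; "joint_efforts": joint torques, N m; "tcp_pos": TCP position; "eef_rot": TCP orientation; "wrist_force": force on the tool from outside, world axes, zero at the start; "torque": the same for the moment, N m; "opening": opening from 0.0 (shut) to 1.0 (fully open); "gripper_force": force on a finger pad.
Only numpy, scipy, OpenCV 4.12 (cv2) and the standard library are available. Lean on these libraries where they do the work, as an engineer would, in place of code of your own. Each camera call takes 0.05 s, during which the arm holds its last target. There are 200 camera calls.

## Working session

There is one attempt and no reset: what is moved stays moved. The work goes in short steps, Python scripts to look and compute and a tool call to move; the robot and the scene stay as the last step left them, time stands still between calls to the robot, and variables do not carry over. Pictures are saved under pics/ and viewed, at most 15 in all, crops included, and the job is handed in when it is done.

Besides the shell and the picture viewer there is one more tool, called after ">>>" by a JSON object that holds its "method" and its "body". drive_tool: Moves the arm, as the interface text tells. Scaled input: -1 to 1 covers 0.15 m each way for a shift and 45 degrees each way for a turn. Its arguments: {"type":"object","properties":{"claw":{"type":"array"},"offset":{"type":"array"},"yaw":{"type":"array"},"squeeze":{"type":"number"}},"required":["claw","offset","yaw"]}

```bash
ls; mkdir -p pics
cat > h.py <<'E'
import numpy as np, cv2
from workcell import readout, cams, workorder, ctrl
from scipy.spatial.transform import Rotation as R
E
python3 - <<'E'
from h import *
for n in("scene","top","wrist"):
    im=cams.read_camera(n); cv2.imwrite(f"pics/{n}0.png",im[:,:,::-1]); print(n,cams.camera_params(n))
print(readout.read_state()); print(ctrl.grip_point_offset)
a=cv2.imread("pics/scene0.png");b=cv2.imread("pics/top0.png")
E
```

```text
pics
scene {'vfov': 46.75345562018473, 'cx': 281.6515765689275, 'cy': 205.9112603564432, 'camera_from_world': array([[ 0.73560612, -0.67710459,  0.02032286, -0.27516649],
       [ 0.40131696,  0.45976751,  0.79218593, -0.35245226],
       [-0.54573651, -0.5745809 ,  0.60994134, -0.43332964],
       [ 0.        ,  0.        ,  0.        ,  1.        ]])}
top {'vfov': 45.695924482837796, 'cx': 282.55174907426624, 'cy': 206.75334727238777, 'camera_from_world': array([[-1.84008458e-02, -9.99827567e-01, -2.49919709e-03,
         2.21681487e-01],
       [ 9.93410318e-01, -1.85654468e-02,  1.13098470e-01,
        -5.56805336e-01],
       [-1.13125366e-01, -4.01620679e-04,  9.93580641e-01,
        -9.56418359e-01],
       [ 0.00000000e+00,  0.00000000e+00,  0.00000000e+00,
         1.00000000e+00]])}
wrist {'vfov': 68.5216129266062, 'cx': 277.6553666637236, 'cy': 207.51799541947284, 'mount': array([[ 1.73922507e-03,  9.54331623e-01,  2.98744251e-01,
         7.56645096e-02],
       [ 9.99998308e-01, -1.48062711e-03, -1.09194688e-03,
         1.26216089e-05],
       [-5.99750599e-04,  2.98745645e-01, -9.54332584e-01,
        -1.42124632e-01],
       [ 0.00000000e+00,  0.00000000e+00,  0.00000000e+00,
         1.00000000e+00]])}
{'t': 0.15, 'q': array([ 1.02546763e+00,  2.07271382e-01,  1.54260893e+00,  3.11458422e-05,
        1.39351078e+00, -1.50480538e-01]), 'qd': array([ 0.0023003 , -0.00133096, -0.00448309,  0.00053582, -0.00056346,
        0.00078173]), 'joint_efforts': array([-6.77310027e-05, -3.83514333e+01, -2.92037416e+01, -3.61123521e-04,
        6.71444490e-03, -3.59936917e-05]), 'tcp_pos': array([0.22087121, 0.53025929, 0.23037376]), 'eef_rot': array([-6.16087237e-01, -3.07993520e+00,  2.63876797e-03]), 'wrist_force': array([-0.18788781, -0.39291556, -0.52805652]), 'torque': array([-0.03529772, -0.00824087,  0.01498225]), 'gripper_force': 0.0, 'opening': 1.0009720082967453}
0.0187
```

View pics/top0.png

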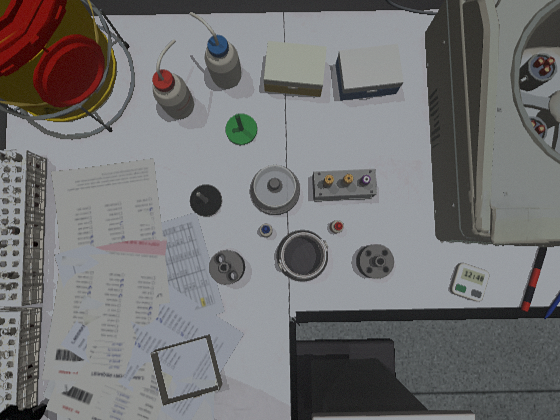

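View pics/scene0.png

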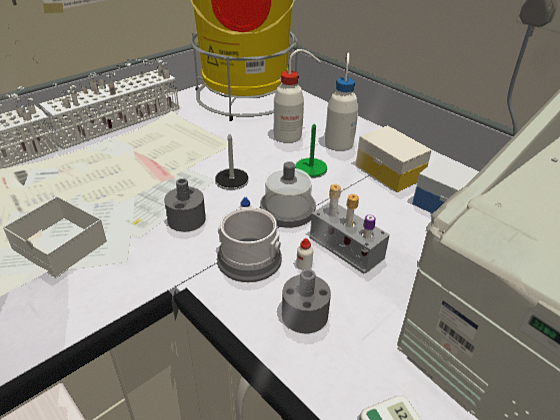

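The top view shows these candidates:
- **Foot:** black one at (206,200) and green one at (241,128). The black one is meant.
- **Blocks:** (227,267) with two holes and (375,261) with four. The first is meant.
- **Tubes:** amber caps at (327,180) and (348,180), purple at (366,181). The two amber ones are meant.
- **Other parts:** lid at (274,189), bucket at (302,256), dropper bottles at (265,231) and (337,227) to avoid.

I'll confirm these in an enlarged crop.

```bash
cat >> h.py <<'E'
def fpx(p,h=420): return h/2/np.tan(np.radians(p["vfov"])/2)
def cfw(name,st=None):
    p=cams.camera_params(name)
    if name!="wrist": return p,np.array(p["camera_from_world"])
    T=np.eye(4);T[:3,:3]=R.from_rotvec(st["eef_rot"]).as_matrix();T[:3,3]=st["tcp_pos"]
    return p,np.linalg.inv(T@p["mount"])
def proj(name,P,st=None):
    p,M=cfw(name,st);c=M[:3,:3]@np.asarray(P,float)+M[:3,3];f=fpx(p)
    return np.array([p["cx"]+f*c[0]/-c[2],p["cy"]-f*c[1]/-c[2]])
def ray(name,uv,st=None):
    p,M=cfw(name,st);f=fpx(p);d=np.array([(uv[0]-p["cx"])/f,-(uv[1]-p["cy"])/f,-1])
    Rw=M[:3,:3].T;return -Rw@M[:3,3],Rw@d
def onz(name,uv,z,st=None):
    o,d=ray(name,uv,st);return o+d*(z-o[2])/d[2]
E
python3 - <<'E'
from h import *
a=cv2.imread("pics/top0.png")
c=cv2.resize(a[100:300,170:420],(800,640),interpolation=cv2.INTER_CUBIC)
cv2.imwrite("pics/topc.png",cv2.resize(a[120:300,175:410],(783,600),interpolation=cv2.INTER_CUBIC))
for n,uv,z in [("foot",(206,200),.005),("block2",(227,267),.05),("block4",(375,261),.05),("bucket",(302,256),.074),("lid",(274,186),.09),("t1",(327,180),.105),("t2",(348,180),.105),("short",(366,181),.085),("drop1",(265,231),.05),("drop2",(337,227),.05)]:
    print(n,onz("top",uv,z).round(3))
b=cv2.imread("pics/scene0.png")
print(proj("scene",onz("top",(327,180),.105)),proj("scene",onz("top",(302,256),.074)))
print(ray("top",(0,0))[0])
E
```

```text
foot [0.581 0.367 0.005]
block2 [0.444 0.32  0.05 ]
block4 [0.451 0.036 0.05 ]
bucket [0.462 0.177 0.074]
lid [0.594 0.227 0.09 ]
t1 [0.601 0.128 0.105]
t2 [0.6   0.09  0.105]
short [0.601 0.053 0.085]
drop1 [0.512 0.246 0.05 ]
drop2 [0.517 0.107 0.05 ]
[333.28359143 186.50822505] [246.89313798 223.67120564]
[0.44902012 0.2109218  1.01380662]
```

View pics/topc.png

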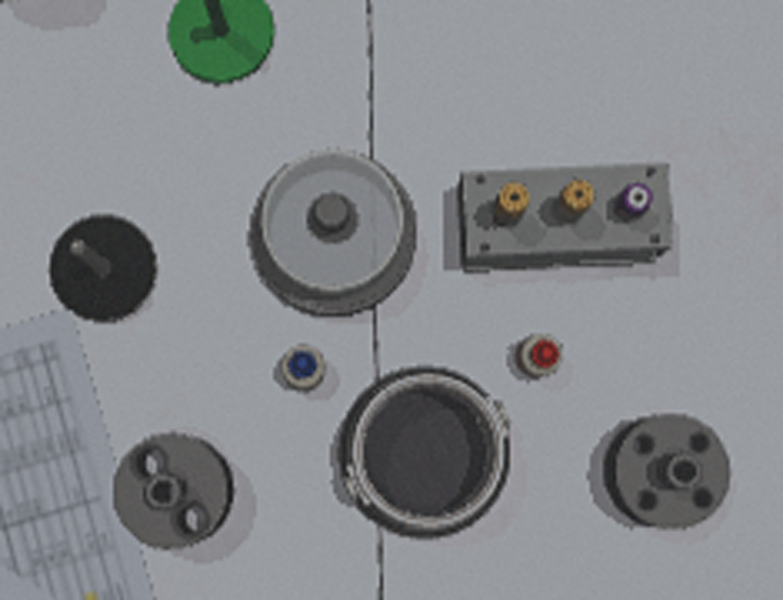

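The crop confirms the picks: black foot disc at crop (103,268), two-hole block at (172,490), amber tubes at (513,200) and (577,195), open bucket at (430,450), lid knob at (331,215). The four-hole block and the purple-capped tube stay. Next I'll measure these precisely.

```bash
cat >> h.py <<'E'
def blobs(m,amin=30):
    cs,_=cv2.findContours(m.astype(np.uint8),cv2.RETR_EXTERNAL,cv2.CHAIN_APPROX_NONE)
    return sorted([c for c in cs if cv2.contourArea(c)>=amin],key=cv2.contourArea,reverse=True)
def tri(pairs):
    A=np.zeros((3,3));b=np.zeros(3);rs=[ray(*p) for p in pairs]
    for o,d in rs:
        d=d/np.linalg.norm(d);P=np.eye(3)-np.outer(d,d);A+=P;b+=P@o
    x=np.linalg.solve(A,b);return x,[np.linalg.norm(np.cross(x-o,d/np.linalg.norm(d))) for o,d in rs]
E
python3 - <<'E'
from h import *
t=cv2.imread("pics/top0.png");s=cv2.imread("pics/scene0.png")
def hull(im,m,box,z,name):
    x0,y0,x1,y1=box;k=np.zeros(m.shape,bool);k[y0:y1,x0:x1]=m[y0:y1,x0:x1]
    for c in blobs(k)[:1]:
        (cx,cy),ax,an=cv2.fitEllipse(cv2.convexHull(c)); p=onz("top",(cx,cy),z); print(name,(round(cx,1),round(cy,1)),np.round(ax,1),p.round(4))
g=t.max(2)
hull(t,g<70,(188,182,225,218),.008,"foot")
hsv=cv2.cvtColor(t,cv2.COLOR_BGR2HSV);hs=cv2.cvtColor(s,cv2.COLOR_BGR2HSV)
am=lambda h:(h[...,0]>10)&(h[...,0]<25)&(h[...,1]>110)
for nm,h,box in(("top",hsv,(315,165,380,195)),("scene",hs,(320,175,365,215))):
    x0,y0,x1,y1=box;k=np.zeros(h.shape[:2],bool);k[y0:y1,x0:x1]=am(h)[y0:y1,x0:x1]
    for c in blobs(k,15): m=cv2.moments(c);print(nm,"amber",round(m["m10"]/m["m00"],1),round(m["m01"]/m["m00"],1),cv2.boundingRect(c), onz("top",(m["m10"]/m["m00"],m["m01"]/m["m00"]),.1).round(4) if nm=="top" else "")
# bucket rim: bright ring
print(t[256,270:335].max(1)); print(t[225:290,302].max(1))
for n,P in [("bucketrim",(.462,.177,.074)),("footip",(.581,.367,.104)),("hub2",(.444,.32,.084)),("knob",(.594,.227,.098))]: print(n,proj("scene",P).round(1),proj("top",P).round(1))
cv2.imwrite("pics/sc1.png",cv2.resize(s[120:290,155:355],(706,600),interpolation=cv2.INTER_CUBIC))
E
```

```text
foot (205.3, 200.2) [31.1 31.6] [0.5799 0.3682 0.008 ]
top amber 328.8 179.0 (325, 175, 9, 10) [0.6032 0.1244 0.1   ]
top amber 348.2 178.3 (344, 174, 9, 9) [0.604  0.0884 0.1   ]
scene amber 352.4 201.2 (347, 194, 12, 15) 
scene amber 334.2 188.2 (330, 185, 10, 12) 
[161 163 160 163 107 107  74  54  46  62  79 160 123 137  56  59  59  60
  57  60  61  58  64  64  63  62  64  66  68  63  66  63  65  64  62  66
  66  65  66  65  63  66  66  63  67  65  52  47  51  48  46  74  59  70
 113 168  76  52 160 159 155 157 161 160 158]
[159 162 161 161 139  80  52 138 133 128  82  58  45  45  54  56  59  61
  62  58  64  67  67  65  64  66  67  65  64  68  66  65  64  65  66  65
  64  67  63  64  62  60  65  65  63  67  62  60  62  57 121 133 147  99
  57  54  93 149 160 162 159 159 160 160 161]
bucketrim [246.5 223.6] [301.8 256.2]
footip [230.7 134.6] [197.8 193. ]
hub2 [183.4 182.2] [225.  267.3]
knob [287.6 166.1] [273.7 185.2]
```

View pics/sc1.png

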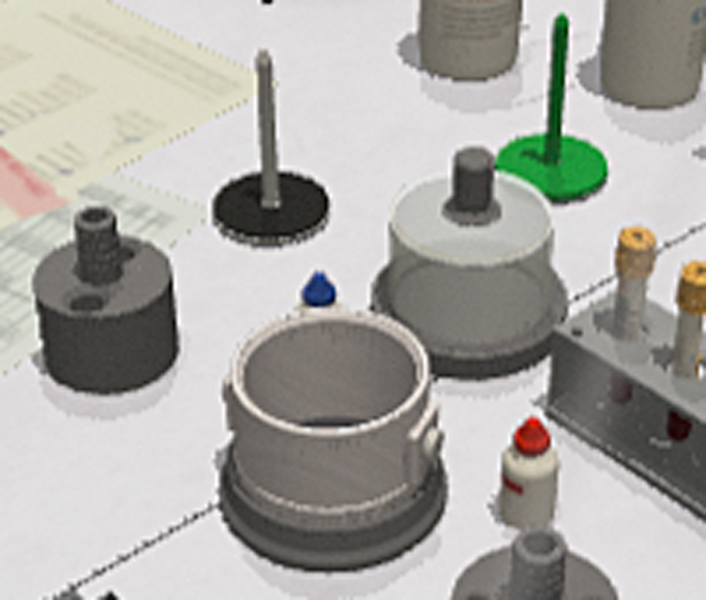

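Scene crop: rim centre is near crop (331,374), rod tip (263,50), block hub top (96,214), knob top (474,156), all upright. I'll triangulate with the top view.

Run:
```python
from h import *
S=lambda x,y:(155+x/3.53,120+y/3.53)
T=lambda x,y:(175+x/3.332,120+y/3.333)
for n,a,b,z in [("bucketrim",(303,254.7),S(331,374),.074),("rodtip",T(77,246),S(263,52),.102),("hub2",T(162,491),S(96,214),.084),("knob",T(333,213),S(474,157),.098),("tubeA",(328.8,179),(334.2,188.2),.1),("tubeB",(348.2,178.3),(352.4,201.2),.1)]:
    x,e=tri([("top",a),("scene",b)]);print(n,x.round(4),np.round(e,4),"plane",onz("top",a,z).round(4),onz("scene",b,z).round(4))
```

```text
bucketrim [0.4646 0.1746 0.0695] [0.0002 0.0002] plane [0.4647 0.1746 0.074 ] [0.461  0.1705 0.074 ]
rodtip [0.5789 0.3668 0.1046] [0.0007 0.0007] plane [0.5798 0.3668 0.102 ] [0.5811 0.3709 0.102 ]
hub2 [0.4438 0.3224 0.0861] [0.0002 0.0002] plane [0.444  0.3225 0.084 ] [0.4452 0.3252 0.084 ]
knob [0.5957 0.2246 0.1017] [0. 0.] plane [0.5963 0.2247 0.098 ] [0.5996 0.2287 0.098 ]
tubeA [0.6019 0.1256 0.1028] [0.0012 0.0012] plane [0.6033 0.1245 0.1   ] [0.6039 0.1287 0.1   ]
tubeB [0.6038 0.0887 0.097 ] [0.001 0.001] plane [0.6039 0.0884 0.1   ] [0.5995 0.0868 0.1   ]
```

>>> {"method": "drive_tool", "body": {"claw": [1,1,1,1,1], "offset": [[0.3,-0.1,0],[0.6,-0.2,0],[0.9,-0.3,0],[1,-0.36,0],[1,-0.36,0]], "yaw": [0,0,0,0,0]}}

```text
t: 0.65
tcp_pos: [0.3733, 0.4752, 0.2307]
eef_rot: [-0.622, -3.079, 0.002]
wrist_force: [-0.5, 0.6, -0.9]
opening: 1.004
gripper_force: 0.0
```

>>> {"method": "drive_tool", "body": {"claw": [1,1,1,1,1], "offset": [[0.3,-0.1,0],[0.6,-0.2,0],[0.9,-0.3,0],[1,-0.36,0],[1,-0.36,0]], "yaw": [0,0,0,0,0]}}

```text
t: 1.15
tcp_pos: [0.5219, 0.4219, 0.2306]
eef_rot: [-0.619, -3.079, 0.001]
wrist_force: [-0.0, 0.7, 0.0]
opening: 1.0
gripper_force: 0.0
```

>>> {"method": "drive_tool", "body": {"claw": [1,1,1,1,1], "offset": [[0.2,-0.2,0],[0.39,-0.37,0],[0.39,-0.37,0],[0.39,-0.37,0],[0.39,-0.37,0]], "yaw": [0,0,0,0,0]}}

```text
t: 1.65
tcp_pos: [0.5775, 0.3691, 0.2312]
eef_rot: [-0.612, -3.08, -0.001]
wrist_force: [-0.2, 1.2, -0.2]
opening: 0.997
gripper_force: 0.0
```

Run:
```python
from h import *
st=readout.read_state();im=cams.read_camera("wrist");cv2.imwrite("pics/w1.png",im[:,:,::-1]);np.save("w1.npy",st,allow_pickle=True)
print(st["tcp_pos"],st["eef_rot"],st["opening"],proj("wrist",(.580,.3675,.104),st),proj("wrist",(.580,.3675,.008),st))
```

```text
[0.57747777 0.36906163 0.23124312] [-6.12111416e-01 -3.07983359e+00 -5.31756751e-04] 0.9973953295418335 [276.78625734 201.71687377] [276.94939263 179.51150022]
```

View pics/w1.png

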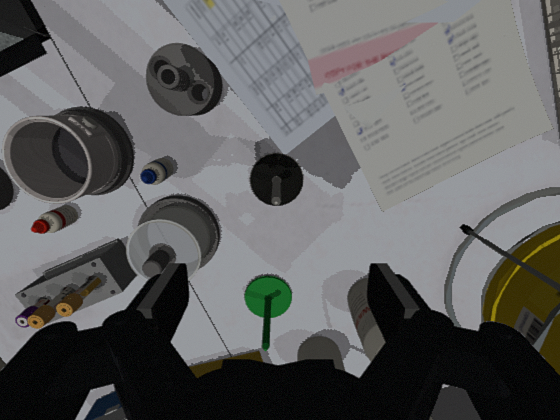

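Wrist view: rod tip is at (276,201) and disc centre at (276,180), matching the predicted (277,202) and (277,180). The foot is therefore at (0.580, 0.3675). Descending.

>>> {"method": "drive_tool", "body": {"claw": [0,0,0,0,0,0], "offset": [[0,0,-0.2],[0,0,-0.4],[0,0,-0.5],[0,0,-0.5],[0,0,-0.5],[0,0,-0.5]], "yaw": [0,0,0,0,0,0]}}

```text
t: 2.3
tcp_pos: [0.5808, 0.3682, 0.1587]
eef_rot: [0.615, 3.078, 0.004]
wrist_force: [0.3, 0.5, 0.1]
opening: 0.501
gripper_force: 0.0
```

Run:
```python
from h import *
for i in range(4):
    print(readout.read_state()["tcp_pos"].round(4)); cams.read_camera("wrist")
```

```text
[0.5808 0.3682 0.1587]
[0.5809 0.3681 0.1587]
[0.5808 0.3679 0.1586]
[0.5806 0.3677 0.1582]
```

>>> {"method": "drive_tool", "body": {"claw": [0,0,0,0,0,0,-1,-1,-1,-1,-1,-1,-1,-1], "offset": [[0,0,-0.15],[0,0,-0.3],[0,0,-0.45],[0,0,-0.56],[0,0,-0.56],[0,0,-0.56],[0,0,-0.56],[0,0,-0.56],[0,0,-0.56],[0,0,-0.56],[0,0,-0.56],[0,0,-0.56],[0,0,-0.56],[0,0,-0.56]], "yaw": [0,0,0,0,0,0,0,0,0,0,0,0,0,0], "squeeze": 50}}

```text
t: 3.9
tcp_pos: [0.5805, 0.3676, 0.0737]
eef_rot: [0.616, 3.079, 0.002]
wrist_force: [-0.4, -1.1, 4.5]
opening: 0.086
gripper_force: 49.3
```

>>> {"method": "drive_tool", "body": {"claw": [-1,-1,-1,-1,-1,-1,-1,-1], "offset": [[0,0,0.05],[0,0,0.15],[0,0,0.3],[0,0,0.45],[0,0,0.6],[0,0,0.75],[0,0,0.83],[0,0,0.83]], "yaw": [0,0,0,0,0,0,0,0]}}

```text
t: 4.7
tcp_pos: [0.581, 0.368, 0.1999]
eef_rot: [0.615, 3.077, 0.005]
wrist_force: [0.2, 0.5, -2.0]
opening: 0.08
gripper_force: 48.9
```

>>> {"method": "drive_tool", "body": {"claw": [-1,-1,-1,-1,-1,-1,-1,-1,-1,-1,-1], "offset": [[-0.05,-0.08,0],[-0.12,-0.2,0],[-0.2,-0.34,0],[-0.28,-0.48,0],[-0.36,-0.62,0],[-0.44,-0.76,0],[-0.5,-0.86,0],[-0.55,-0.94,0],[-0.58,-0.98,0],[-0.6,-1,0],[-0.6,-1,0]], "yaw": [0,0,0,0,0,0,0,0,0,0,0]}}

```text
t: 5.8
tcp_pos: [0.4895, 0.2173, 0.1966]
eef_rot: [-0.616, -3.08, -0.0]
wrist_force: [-0.4, -0.2, -1.9]
opening: 0.082
gripper_force: 48.9
```

>>> {"method": "drive_tool", "body": {"claw": [-1,-1,-1,-1,-1,-1], "offset": [[-0.05,-0.08,0],[-0.1,-0.18,0],[-0.16,-0.26,0],[-0.17,-0.287,0],[-0.17,-0.287,0],[-0.17,-0.287,0]], "yaw": [0,0,0,0,0,0]}}

```text
t: 6.4
tcp_pos: [0.4645, 0.1744, 0.197]
eef_rot: [0.616, 3.08, 0.001]
wrist_force: [0.2, 0.5, -1.3]
opening: 0.083
gripper_force: 49.0
```

Run:
```python
from h import *
for i in range(6): cams.read_camera("wrist")
st=readout.read_state();im=cams.read_camera("wrist");sc=cams.read_camera("scene")
print(st["tcp_pos"],st["eef_rot"],st["opening"],proj("wrist",(.4646,.1746,.074),st),[proj("wrist",np.array((.4646,.1746,.074))+.043*np.array(d),st).round(0) for d in((1,0,0),(-1,0,0),(0,1,0),(0,-1,0))])
a=np.hstack([im,sc])[:,:,::-1]
cv2.imwrite("pics/w2.png",cv2.resize(a,(800,300),interpolation=cv2.INTER_AREA));cv2.imwrite("pics/w2w.png",im[:,:,::-1])
```

```text
[0.4643039  0.17449895 0.19676094] [-6.15456637e-01 -3.08069730e+00 -9.79321745e-05] 0.08045138580600883 [277.54081295 200.02415277] [array([295., 241.]), array([258., 155.]), array([323., 182.]), array([234., 217.])]
```

View pics/w2.png

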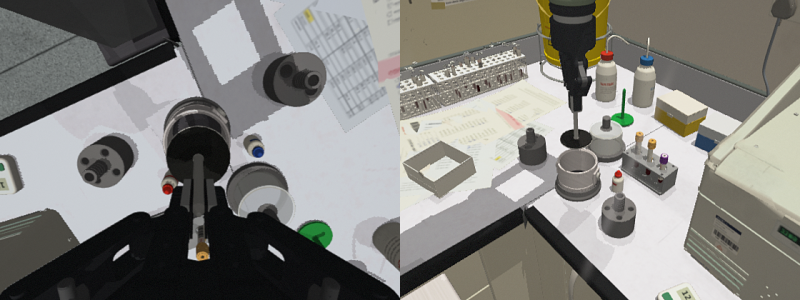

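The foot hangs level over the bucket (wrist half-size view: rim spans about x=163–231 at y=135). I'll check the rim centre against the earlier wrist picture before lowering.

Run:
```python
from h import *
st=np.load("w1.npy",allow_pickle=True).item()
print(proj("wrist",(.4646,.1746,.074),st),[proj("wrist",np.array((.4646,.1746,.074))+.0425*np.array(d),st).round(0) for d in((1,0,0),(-1,0,0),(0,1,0),(0,-1,0))])
im=cv2.imread("pics/w1.png")
pts=np.array([proj("wrist",np.array((.4646,.1746,.074))+.0425*np.array((np.cos(a),np.sin(a),0)),st) for a in np.linspace(0,6.28,60)])
c=cv2.resize(im[90:215,0:140],(672,600),interpolation=cv2.INTER_CUBIC)
cv2.polylines(c,[np.int32((pts-[0,90])*4.8)],True,(0,0,255),1)
im2=cv2.imread("pics/w2w.png");cv2.imwrite("pics/c1.png",c)
```

```text
[ 47.7635756  160.22187998] [array([ 72., 199.]), array([ 21., 118.]), array([ 85., 143.]), array([ 12., 177.])]
```

View pics/c1.png

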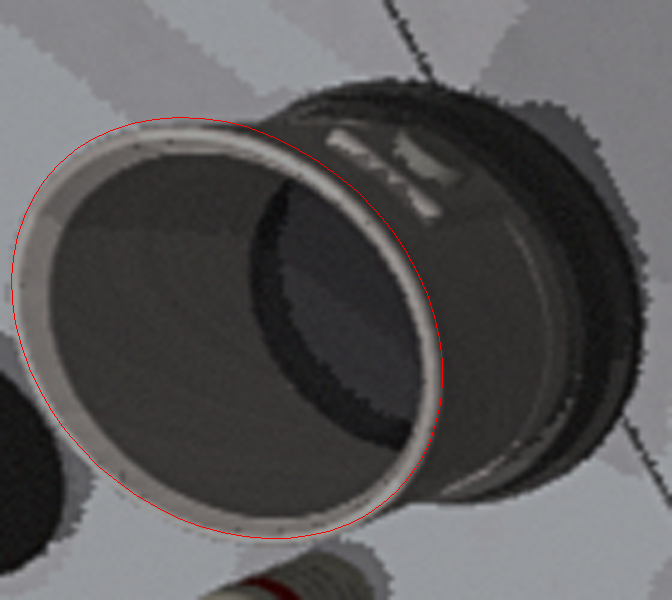

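The projected rim circle lies on the imaged rim within about 1 mm, so the bucket is at (0.4646, 0.1746). Lowering the foot.

>>> {"method": "drive_tool", "body": {"claw": [-1,-1,-1,-1,-1,-1,-1,-1,-1,-1,-1,-1,-1], "offset": [[0,0,-0.05],[0,0,-0.12],[0,0,-0.2],[0,0,-0.28],[0,0,-0.35],[0,0,-0.42],[0,0,-0.49],[0,0,-0.56],[0,0,-0.62],[0,0,-0.67],[0,0,-0.7],[0,0,-0.7],[0,0,-0.7]], "yaw": [0,0,0,0,0,0,0,0,0,0,0,0,0]}}

```text
t: 8.1
tcp_pos: [0.4645, 0.1743, 0.092]
eef_rot: [0.616, 3.08, 0.0]
wrist_force: [0.2, 0.3, -2.1]
opening: 0.084
gripper_force: 49.0
```

>>> {"method": "drive_tool", "body": {"claw": [-1,-1,-1,-1], "offset": [[0,0,-0.01],[0,0,-0.02],[0,0,-0.03],[0,0,-0.03]], "yaw": [0,0,0,0]}}

```text
t: 8.5
tcp_pos: [0.464, 0.1742, 0.0871]
eef_rot: [-0.616, -3.08, 0.0]
wrist_force: [0.4, 0.3, -2.6]
opening: 0.082
gripper_force: 49.0
```

>>> {"method": "drive_tool", "body": {"claw": [-1,-1,-1,-1], "offset": [[0,0,-0.006],[0,0,-0.012],[0,0,-0.012],[0,0,-0.012]], "yaw": [0,0,0,0]}}

```text
t: 8.9
tcp_pos: [0.4643, 0.1742, 0.0855]
eef_rot: [0.616, 3.08, 0.0]
wrist_force: [-0.6, -0.4, -1.3]
opening: 0.084
gripper_force: 49.0
```

>>> {"method": "drive_tool", "body": {"claw": [-1,-1,-1,-1], "offset": [[0,0,-0.006],[0,0,-0.006],[0,0,-0.006],[0,0,-0.006]], "yaw": [0,0,0,0]}}

```text
t: 9.3
tcp_pos: [0.4645, 0.1742, 0.0855]
eef_rot: [0.616, 3.08, 0.0]
wrist_force: [-2.0, -1.3, 5.5]
opening: 0.087
gripper_force: 49.7
```

>>> {"method": "drive_tool", "body": {"claw": [-0.7,-0.5,-0.3,-0.2,-0.2,-0.2,-0.2,-0.2,-0.2,-0.2,-0.2,-0.2], "offset": [[0,0,0],[0,0,0],[0,0,0],[0,0,0],[0,0,0],[0,0,0.1],[0,0,0.25],[0,0,0.4],[0,0,0.55],[0,0,0.7],[0,0,0.8],[0,0,0.8]], "yaw": [0,0,0,0,0,0,0,0,0,0,0,0]}}

```text
t: 10.5
tcp_pos: [0.4661, 0.1746, 0.2073]
eef_rot: [0.615, 3.075, 0.004]
wrist_force: [0.1, -0.0, 0.3]
opening: 0.4
gripper_force: 0.0
```

>>> {"method": "drive_tool", "body": {"claw": [-0.2,-0.2,-0.2,-0.2,-0.2,-0.2,-0.2,-0.2], "offset": [[0,0.2,0],[-0.05,0.4,0],[-0.1,0.6,0],[-0.13,0.8,0],[-0.14,0.99,0],[-0.14,0.99,0],[-0.14,0.99,0],[-0.14,0.99,0]], "yaw": [0,0,0,0,0,0,0,0]}}

```text
t: 11.3
tcp_pos: [0.4428, 0.3218, 0.2036]
eef_rot: [-0.617, -3.079, 0.002]
wrist_force: [-0.8, -0.3, -0.2]
opening: 0.399
gripper_force: 0.0
```

Run:
```python
from h import *
for i in range(4): cams.read_camera("wrist")
st=readout.read_state();im=cams.read_camera("wrist");top=cams.read_camera("top");np.save("w3.npy",st,allow_pickle=True)
print(st["tcp_pos"],st["eef_rot"],st["opening"],proj("wrist",(.4438,.3224,.084),st),proj("wrist",(.4438,.3224,.05),st))
cv2.imwrite("pics/w3.png",im[:,:,::-1]);cv2.imwrite("pics/top3.png",top[:,:,::-1])
cv2.imwrite("pics/c3.png",np.hstack([cv2.resize(im[110:270,170:390,::-1],(440,320)),cv2.resize(top[200:310,240:360,::-1],(349,320))]))
```

```text
[0.44335576 0.32182509 0.20444612] [-6.18224144e-01 -3.07998477e+00  4.83630631e-04] 0.3993909822532062 [278.15228762 200.70509432] [278.09051401 191.18800958]
```

View pics/c3.png

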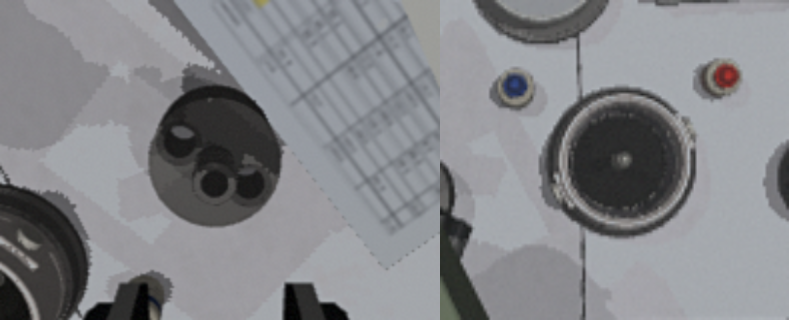

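Foot stands centred in the bucket (top crop rod tip at (623,160)). Block hub is at wrist (277,202), as predicted, with holes at about (259,181) and (294,202). Computing the angles.

Run:
```python
from h import *
st=np.load("w3.npy",allow_pickle=True).item()
a,b=onz("wrist",(259.7,181),.05,st),onz("wrist",(294.5,202),.05,st);d=a-b
print(a,b,(a+b)/2,np.linalg.norm(d),np.degrees(np.arctan2(d[1],d[0])))
print(onz("wrist",(277,202),.084,st))
T=(240+(623-440)/2.908,200+160/2.909);print(T,onz("top",T,.116),proj("top",(.4645,.1743,.116)))
y=R.from_rotvec(st["eef_rot"]).as_matrix()[:,1];print(np.degrees(np.arctan2(y[1],y[0])))
```

```text
[0.42734452 0.30969259 0.05      ] [0.46043682 0.33329645 0.05      ] [0.44389067 0.32149452 0.05      ] 0.04064778479229589 -144.50074443174293
[0.44451118 0.32099693 0.084     ]
(302.92984869326, 255.0017188037126) [0.46350181 0.17635389 0.116     ] [304.0621694  254.42144991]
67.30047114766144
```

>>> {"method": "drive_tool", "body": {"claw": [-0.2,-0.2,-0.2,-0.2,-0.2,-0.2,-0.2,-0.2,-0.2,-1,-1,-1,-1,-1,-1,-1], "offset": [[0,0,-0.15],[0,0,-0.3],[0,0,-0.45],[0,0,-0.6],[0,0,-0.75],[0,0,-0.9],[0,0,-0.98],[0,0,-0.98],[0,0,-0.98],[0,0,-0.98],[0,0,-0.98],[0,0,-0.98],[0,0,-0.98],[0,0,-0.98],[0,0,-0.98],[0,0,-0.98]], "yaw": [0,0,0,0,0,0,0,0,0,0,0,0,0,0,0,0], "squeeze": 40}}

```text
t: 13.2
tcp_pos: [0.4441, 0.323, 0.0587]
eef_rot: [0.616, 3.079, 0.002]
wrist_force: [-0.8, -1.3, 6.2]
opening: 0.229
gripper_force: 39.4
```

>>> {"method": "drive_tool", "body": {"claw": [-1,-1,-1,-1,-1,-1,-1,-1,-1,-1], "offset": [[0,0,0.05],[0,0,0.15],[0,0,0.27],[0,0,0.4],[0,0,0.53],[0,0,0.66],[0,0,0.79],[0,0,0.9],[0,0,0.9],[0,0,0.9]], "yaw": [0,0,0.15,0.3,0.45,0.6,0.75,0.9,1,1]}}

```text
t: 14.2
tcp_pos: [0.4434, 0.3229, 0.1941]
eef_rot: [-0.609, 3.08, 0.001]
wrist_force: [0.8, -0.4, -1.1]
opening: 0.23
gripper_force: 39.4
```

>>> {"method": "drive_tool", "body": {"claw": [-1,-1,-1,-1,-1,-1,-1,-1,-1,-1,-1,-1], "offset": [[0.01,-0.08,0],[0.02,-0.2,0],[0.05,-0.34,0],[0.07,-0.48,0],[0.09,-0.62,0],[0.11,-0.76,0],[0.12,-0.86,0],[0.13,-0.94,0],[0.14,-0.98,0],[0.14,-0.98,0],[0.14,-0.98,0],[0.14,-0.98,0]], "yaw": [0,0.05,0.1,0.15,0.21,0.21,0.21,0.21,0.21,0.21,0.21,0.21]}}

```text
t: 15.4
tcp_pos: [0.464, 0.1762, 0.1925]
eef_rot: [0.862, -3.021, -0.0]
wrist_force: [0.7, -0.2, -1.0]
opening: 0.231
gripper_force: 39.4
```

Run:
```python
from h import *
for i in range(4): cams.read_camera("wrist")
st=readout.read_state();im=cams.read_camera("wrist");sc=cams.read_camera("scene");np.save("w4.npy",st,allow_pickle=True)
print(st["tcp_pos"],st["eef_rot"],st["opening"],proj("scene",(.4645,.1743,.116)),proj("scene",st["tcp_pos"]-[0,0,.0587]))
cv2.imwrite("pics/w4.png",im[:,:,::-1]);cv2.imwrite("pics/s4.png",sc[:,:,::-1])
cv2.imwrite("pics/c4.png",np.hstack([cv2.resize(im[50:350,120:420,::-1],(400,400)),cv2.resize(sc[130:290,170:330,::-1],(400,400))]))
```

```text
[0.46406976 0.17616995 0.19256973] [ 8.62655169e-01 -3.02080518e+00 -1.01634193e-04] 0.22726692824159075 [248.31966366 201.84781223] [247.00585023 191.5781192 ]
```

View pics/c4.png

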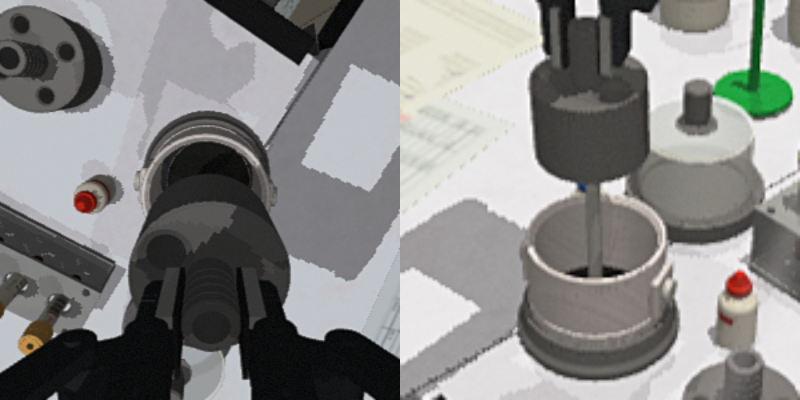

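The rod at scene crop x=594 sits directly under the block (532–649). Their relative offset matches the poses, so I'll correct y by −1.8 mm and lower in stages.

>>> {"method": "drive_tool", "body": {"claw": [-1,-1,-1,-1,-1,-1,-1,-1], "offset": [[0.003,-0.012,0],[0.003,-0.012,-0.05],[0.003,-0.012,-0.1],[0.003,-0.012,-0.14],[0.003,-0.012,-0.18],[0.003,-0.012,-0.22],[0.003,-0.012,-0.24],[0.003,-0.012,-0.24]], "yaw": [0,0,0,0,0,0,0,0]}}

```text
t: 16.5
tcp_pos: [0.4642, 0.1738, 0.1558]
eef_rot: [0.861, -3.02, -0.0]
wrist_force: [-1.1, 0.2, -0.9]
opening: 0.23
gripper_force: 39.3
```

>>> {"method": "drive_tool", "body": {"claw": [-1,-1,-1,-1,-1,-1,-1,-1,-1,-1], "offset": [[0,0,-0.05],[0,0,-0.11],[0,0,-0.17],[0,0,-0.23],[0,0,-0.29],[0,0,-0.35],[0,0,-0.41],[0,0,-0.46],[0,0,-0.48],[0,0,-0.48]], "yaw": [0,0,0,0,0,0,0,0,0,0]}}

```text
t: 17.5
tcp_pos: [0.4642, 0.1738, 0.0839]
eef_rot: [0.861, -3.02, 0.0]
wrist_force: [-0.7, 0.8, -1.5]
opening: 0.231
gripper_force: 39.2
```

>>> {"method": "drive_tool", "body": {"claw": [-1,-1,-1,-1], "offset": [[0,0,-0.01],[0,0,-0.02],[0,0,-0.02],[0,0,-0.02]], "yaw": [0,0,0,0]}}

```text
t: 17.9
tcp_pos: [0.4648, 0.1739, 0.0817]
eef_rot: [-0.861, 3.021, -0.0]
wrist_force: [-1.4, 0.7, -0.5]
opening: 0.231
gripper_force: 39.2
```

>>> {"method": "drive_tool", "body": {"claw": [-1,-1,-1,-1], "offset": [[0,0,-0.007],[0,0,-0.014],[0,0,-0.014],[0,0,-0.014]], "yaw": [0,0,0,0]}}

```text
t: 18.3
tcp_pos: [0.4647, 0.1739, 0.0795]
eef_rot: [-0.861, 3.021, -0.0]
wrist_force: [0.2, 0.8, -1.2]
opening: 0.227
gripper_force: 39.2
```

>>> {"method": "drive_tool", "body": {"claw": [-1,-1,-1,-1], "offset": [[0,0,-0.006],[0,0,-0.012],[0,0,-0.012],[0,0,-0.012]], "yaw": [0,0,0,0]}}

```text
t: 18.7
tcp_pos: [0.4651, 0.1739, 0.0785]
eef_rot: [-0.861, 3.02, -0.0]
wrist_force: [-1.1, -1.3, 5.9]
opening: 0.23
gripper_force: 39.4
```

>>> {"method": "drive_tool", "body": {"claw": [-0.5,-0.4,-0.3,-0.2,-0.2,-0.2,-0.2,-0.2,-0.2,-0.2,-0.2,-0.2], "offset": [[0,0,0],[0,0,0],[0,0,0],[0,0,0],[0,0,0],[0,0,0.1],[0,0,0.25],[0,0,0.4],[0,0,0.55],[0,0,0.7],[0,0,0.82],[0,0,0.82]], "yaw": [0,0,0,0,0,0,0,0,-0.15,-0.3,-0.45,-0.6]}}

```text
t: 19.9
tcp_pos: [0.4669, 0.1744, 0.204]
eef_rot: [-0.125, 3.132, 0.001]
wrist_force: [0.0, -0.3, -0.1]
opening: 0.398
gripper_force: 0.0
```

>>> {"method": "drive_tool", "body": {"claw": [0,0,0,0,0,0,0,0], "offset": [[0.1,0,0],[0.25,-0.1,0],[0.4,-0.2,0],[0.55,-0.3,0],[0.7,-0.35,0],[0.85,-0.4,0],[0.91,-0.45,0],[0.91,-0.45,0]], "yaw": [-0.15,-0.3,-0.45,-0.6,-0.75,-0.9,-1,-1]}}

```text
t: 20.7
tcp_pos: [0.6022, 0.1053, 0.2002]
eef_rot: [1.081, 2.95, -0.001]
wrist_force: [0.1, -0.6, -0.9]
opening: 0.499
gripper_force: 0.0
```

>>> {"method": "drive_tool", "body": {"claw": [0,0,0,0,0,0,0,0,0,0], "offset": [[0,0,0],[0,0,0],[0,0,0],[0,0,0],[0,0,0],[0,0,0],[0,0,0],[0,0,0],[0,0,0],[0,0,0]], "yaw": [-0.15,-0.3,-0.45,-0.6,-0.75,-0.9,-1,-1.0,-1,-1]}}

```text
t: 21.7
tcp_pos: [0.6008, 0.1067, 0.2006]
eef_rot: [-2.123, -2.315, 0.0]
wrist_force: [-0.5, -0.2, -0.6]
opening: 0.501
gripper_force: 0.0
```

Run:
```python
from h import *
for i in range(4): cams.read_camera("wrist")
st=readout.read_state();im=cams.read_camera("wrist");top=cams.read_camera("top");np.save("w5.npy",st,allow_pickle=True)
y=R.from_rotvec(st["eef_rot"]).as_matrix()[:,1];print(np.degrees(np.arctan2(y[1],y[0])))
print(st["tcp_pos"],st["opening"],proj("wrist",(.6019,.1256,.105),st),proj("wrist",(.6038,.0887,.105),st),proj("wrist",(.4645,.1743,.07),st))
cv2.imwrite("pics/w5.png",im[:,:,::-1]);cv2.imwrite("pics/top5.png",top[:,:,::-1])
cv2.imwrite("pics/c5.png",np.hstack([cv2.resize(im[40:340,130:430,::-1],(400,400)),cv2.resize(top[205:305,250:350,::-1],(400,400),interpolation=cv2.INTER_CUBIC)]))
```

```text
4.863939685956107
[0.60105607 0.10645896 0.20065221] 0.5008294275006896 [279.75820216 186.7299861 ] [278.0960359  230.22771863] [122.0192532  107.00826606]
```

View pics/c5.png

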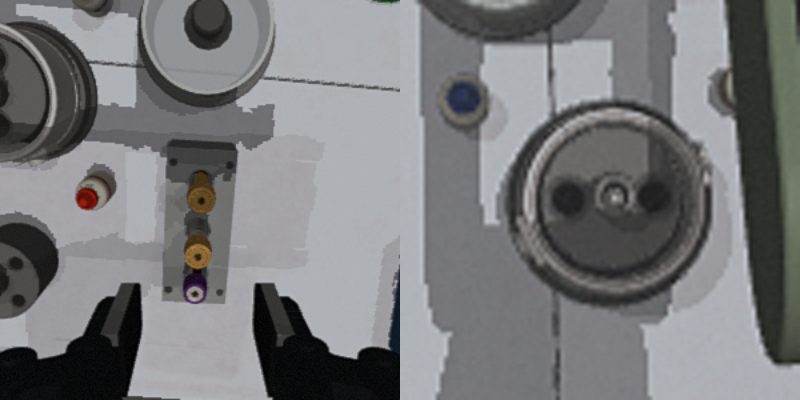

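The block is seated on the rod: top crop holes at (570,196) and (654,196), rod and hub at (615,197). Wrist view shows amber cap tops at (281,190) and (277,233), purple at (276,259). Computing positions.

Run:
```python
from h import *
st=np.load("w5.npy",allow_pickle=True).item()
for uv in((280.8,190),(277.4,232.8)): print(onz("wrist",uv,.105,st).round(4))
f=lambda x,y:(250+(x-400)/4,205+y/4)
H=[onz("top",f(570,196),.07),onz("top",f(654,196),.07)];d=H[0]-H[1]
print(H,(H[0]+H[1])/2,np.linalg.norm(d),np.degrees(np.arctan2(d[1],d[0])),onz("top",f(615,197),.116))
p=[proj("wrist",np.array([.4648,.1740,.07])+[0,s*.0205,0],st) for s in(1,-1)];print(p)
```

```text
[0.603 0.123 0.105]
[0.6034 0.0864 0.105 ]
[array([0.46648615, 0.19419926, 0.07      ]), array([0.46575582, 0.15461732, 0.07      ])] [0.46612098 0.17440829 0.07      ] 0.03958867327384067 88.94295010641146 [0.46481637 0.17485255 0.116     ]
[array([120.82061331,  81.29598881]), array([123.90974676, 132.33210688])]
```

>>> {"method": "drive_tool", "body": {"claw": [0,0,0,0,0,0,0,0,0,0,0,0,-1,-1,-1,-1,-1,-1,-1], "offset": [[0.005,0.06,0],[0.01,0.118,0],[0.01,0.118,0],[0.01,0.118,-0.15],[0.01,0.118,-0.3],[0.01,0.118,-0.45],[0.01,0.118,-0.6],[0.01,0.118,-0.7],[0.01,0.118,-0.8],[0.01,0.118,-0.875],[0.01,0.118,-0.875],[0.01,0.118,-0.875],[0.01,0.118,-0.875],[0.01,0.118,-0.875],[0.01,0.118,-0.875],[0.01,0.118,-0.875],[0.01,0.118,-0.875],[0.01,0.118,-0.875],[0.01,0.118,-0.875]], "yaw": [-0.1,-0.1,-0.1,-0.1,-0.1,-0.1,-0.1,-0.1,-0.1,-0.1,-0.1,-0.1,-0.1,-0.1,-0.1,-0.1,-0.1,-0.1,-0.1], "squeeze": 25}}

```text
t: 23.9
tcp_pos: [0.6035, 0.1242, 0.0705]
eef_rot: [2.214, 2.227, 0.002]
wrist_force: [0.1, -0.4, 6.0]
opening: 0.141
gripper_force: 25.8
```

>>> {"method": "drive_tool", "body": {"claw": [-1,-1,-1,-1,-1,-1,-1,-1,-1], "offset": [[0,0,0.04],[0,0,0.1],[0,0,0.2],[0,0,0.32],[0,0,0.45],[0,0,0.58],[0,0,0.7],[0,0,0.81],[0,0,0.81]], "yaw": [0,0,0,0,0,0,0,0,0]}}

```text
t: 24.8
tcp_pos: [0.6048, 0.1243, 0.1953]
eef_rot: [2.211, 2.224, 0.009]
wrist_force: [0.1, 0.4, 0.8]
opening: 0.139
gripper_force: 25.4
```

>>> {"method": "drive_tool", "body": {"claw": [-1,-1,-1,-1,-1,-1,-1,-1,-1,-1,-1,-1], "offset": [[-0.08,0.04,0],[-0.2,0.1,0],[-0.34,0.17,0],[-0.48,0.24,0],[-0.62,0.31,0],[-0.74,0.37,0],[-0.83,0.42,0],[-0.89,0.45,0],[-0.92,0.467,0],[-0.92,0.467,0],[-0.92,0.467,0],[-0.92,0.467,0]], "yaw": [0,0,0,0,0,0,0,0,0,0,0,0]}}

```text
t: 26.0
tcp_pos: [0.4653, 0.1939, 0.191]
eef_rot: [2.215, 2.227, 0.0]
wrist_force: [0.5, -0.2, 0.1]
opening: 0.144
gripper_force: 25.4
```

Run:
```python
from h import *
for i in range(4): cams.read_camera("wrist")
st=readout.read_state();im=cams.read_camera("wrist");sc=cams.read_camera("scene");np.save("w6.npy",st,allow_pickle=True)
y=R.from_rotvec(st["eef_rot"]).as_matrix()[:,1];print(np.degrees(np.arctan2(y[1],y[0])))
tb=st["tcp_pos"]-[0,0,.0645]
print(st["tcp_pos"],st["opening"],"tube bottom",proj("scene",tb),proj("wrist",tb,st),"hole",proj("scene",(.4649,.1945,.07)),proj("wrist",(.4649,.1945,.07),st))
cv2.imwrite("pics/w6.png",im[:,:,::-1]);cv2.imwrite("pics/s6.png",sc[:,:,::-1])
cv2.imwrite("pics/c6.png",np.hstack([cv2.resize(im[50:350,120:420,::-1],(400,400)),cv2.resize(sc[130:250,180:300,::-1],(400,400),interpolation=cv2.INTER_CUBIC)]))
```

```text
0.2962596956233998
[0.46497185 0.19391575 0.19089418] 0.14097671640597348 tube bottom [239.9908782  190.13085895] [276.42322871 222.97984652] hole [240.87792223 219.40592473] [276.63600871 200.32749735]
```

View pics/c6.png

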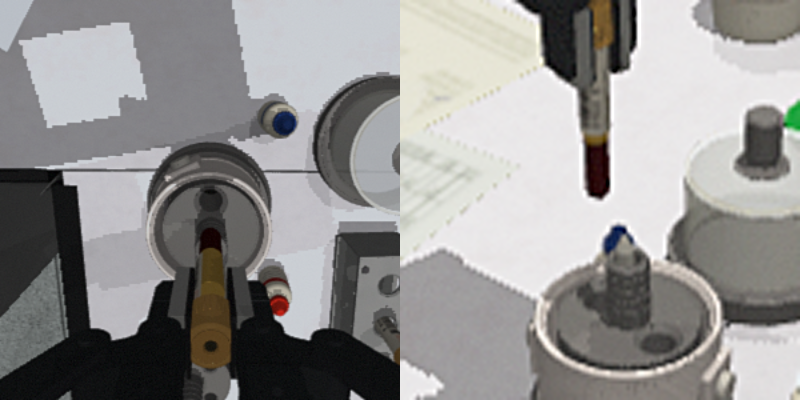

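The tube points straight down: wrist tip at (277,226) and hole at (278,198), both within about 2 px of prediction. The scene view agrees, so I'll lower it.

>>> {"method": "drive_tool", "body": {"claw": [-1,-1,-1,-1,-1,-1,-1,-1,-1], "offset": [[0,0.007,-0.05],[0,0.007,-0.12],[0,0.007,-0.2],[0,0.007,-0.28],[0,0.007,-0.36],[0,0.007,-0.42],[0,0.007,-0.48],[0,0.007,-0.5],[0,0.007,-0.5]], "yaw": [0,0,0,0,0,0,0,0,0]}}

```text
t: 27.2
tcp_pos: [0.4643, 0.1951, 0.1154]
eef_rot: [-2.215, -2.227, 0.001]
wrist_force: [0.1, 0.3, -0.6]
opening: 0.142
gripper_force: 25.4
```

Entered the hole with no force (tip at 51 mm). Continuing.

>>> {"method": "drive_tool", "body": {"claw": [-1,-1,-1,-1,-1,-1,-1,-1], "offset": [[0,0,-0.04],[0,0,-0.08],[0,0,-0.12],[0,0,-0.16],[0,0,-0.18],[0,0,-0.19],[0,0,-0.19],[0,0,-0.19]], "yaw": [0,0,0,0,0,0,0,0]}}

```text
t: 28.0
tcp_pos: [0.4648, 0.1953, 0.0876]
eef_rot: [2.215, 2.228, 0.0]
wrist_force: [0.1, 1.0, 0.2]
opening: 0.141
gripper_force: 25.4
```

>>> {"method": "drive_tool", "body": {"claw": [-1,-1,-1,-1], "offset": [[0,0,-0.007],[0,0,-0.013],[0,0,-0.013],[0,0,-0.013]], "yaw": [0,0,0,0]}}

```text
t: 28.4
tcp_pos: [0.4646, 0.1952, 0.0855]
eef_rot: [-2.215, -2.228, -0.0]
wrist_force: [-0.5, -0.3, -0.5]
opening: 0.142
gripper_force: 25.4
```

>>> {"method": "drive_tool", "body": {"claw": [-1,-1,-1,-1], "offset": [[0,0,-0.005],[0,0,-0.01],[0,0,-0.01],[0,0,-0.01]], "yaw": [0,0,0,0]}}

```text
t: 28.8
tcp_pos: [0.4649, 0.1953, 0.0844]
eef_rot: [2.215, 2.228, 0.001]
wrist_force: [-1.4, -0.2, 4.5]
opening: 0.139
gripper_force: 25.8
```

>>> {"method": "drive_tool", "body": {"claw": [-1,-1,-1,-1], "offset": [[0,0,-0.004],[0,0,-0.008],[0,0,-0.008],[0,0,-0.008]], "yaw": [0,0,0,0]}}

```text
t: 29.2
tcp_pos: [0.4653, 0.1954, 0.0844]
eef_rot: [2.215, 2.228, 0.002]
wrist_force: [-2.7, -0.4, 11.6]
opening: 0.141
gripper_force: 26.9
```

>>> {"method": "drive_tool", "body": {"claw": [-0.6,-0.5,-0.4,-0.4,-0.4,-0.4,-0.4,-0.4,-0.4,-0.4,-0.4,-0.4], "offset": [[0,0,0.005],[0,0,0.005],[0,0,0.005],[0,0,0.005],[0,0,0.005],[0,0,0.1],[0,0,0.25],[0,0,0.4],[0,0,0.55],[0,0,0.7],[0,0,0.79],[0,0,0.79]], "yaw": [0,0,0,0,0,0,0,0,0,0,0,0]}}

```text
t: 30.4
tcp_pos: [0.4662, 0.1956, 0.2035]
eef_rot: [2.213, 2.226, 0.006]
wrist_force: [0.3, 0.0, -0.2]
opening: 0.298
gripper_force: 0.0
```

>>> {"method": "drive_tool", "body": {"claw": [0,0,0,0,0,0,0,0,0,0], "offset": [[0.15,-0.1,0],[0.3,-0.22,0],[0.45,-0.35,0],[0.6,-0.48,0],[0.75,-0.6,0],[0.88,-0.69,0],[0.925,-0.72,0],[0.925,-0.72,0],[0.925,-0.72,0],[0.925,-0.72,0]], "yaw": [0,0,0,0,0,0,0,0,0,0]}}

```text
t: 31.4
tcp_pos: [0.6022, 0.0882, 0.2009]
eef_rot: [-2.213, -2.228, 0.001]
wrist_force: [0.6, 0.7, -0.2]
opening: 0.499
gripper_force: 0.0
```

Run:
```python
from h import *
for i in range(4): cams.read_camera("wrist")
st=readout.read_state();im=cams.read_camera("wrist");top=cams.read_camera("top")
print(st["tcp_pos"],proj("wrist",(.6035,.0875,.105),st))
h=cv2.cvtColor(im,cv2.COLOR_RGB2HSV);m=(h[...,0]>10)&(h[...,0]<25)&(h[...,1]>110)
for c in blobs(m,40)[:3]:
    M=cv2.moments(c);print(cv2.boundingRect(c),M["m10"]/M["m00"],M["m01"]/M["m00"])
cv2.imwrite("pics/w7.png",im[:,:,::-1]);cv2.imwrite("pics/top7.png",top[:,:,::-1])
h=cv2.cvtColor(top,cv2.COLOR_RGB2HSV);m=(h[...,0]>10)&(h[...,0]<25)&(h[...,1]>110)
for c in blobs(m[220:290,270:340],10)[:3]: M=cv2.moments(c);u=(270+M["m10"]/M["m00"],220+M["m01"]/M["m00"]);print("placed tube",onz("top",u,.115))
```

```text
[0.60292377 0.087852   0.2015204 ] [277.2914368  209.74892896]
(453, 19, 66, 134) 483.54009595613434 85.36606122915238
(60, 50, 62, 30) 82.81739130434782 64.9923273657289
(268, 195, 20, 26) 277.638418079096 207.51803563667968
placed tube [0.46571595 0.19580343 0.115     ]
```

>>> {"method": "drive_tool", "body": {"claw": [0,0,0,0,0,0,0,0,0,0,0,-1,-1,-1,-1,-1,-1,-1], "offset": [[0.003,-0.006,-0.05],[0.003,-0.006,-0.15],[0.003,-0.006,-0.3],[0.003,-0.006,-0.45],[0.003,-0.006,-0.6],[0.003,-0.006,-0.7],[0.003,-0.006,-0.8],[0.003,-0.006,-0.88],[0.003,-0.006,-0.88],[0.003,-0.006,-0.88],[0.003,-0.006,-0.88],[0.003,-0.006,-0.88],[0.003,-0.006,-0.88],[0.003,-0.006,-0.88],[0.003,-0.006,-0.88],[0.003,-0.006,-0.88],[0.003,-0.006,-0.88],[0.003,-0.006,-0.88]], "yaw": [0,0,0,0,0,0,0,0,0,0,0,0,0,0,0,0,0,0], "squeeze": 25}}

```text
t: 33.5
tcp_pos: [0.6044, 0.0863, 0.0701]
eef_rot: [2.214, 2.227, 0.002]
wrist_force: [-0.3, -0.3, 5.0]
opening: 0.143
gripper_force: 25.9
```

>>> {"method": "drive_tool", "body": {"claw": [-1,-1,-1,-1,-1,-1,-1,-1,-1], "offset": [[0,0,0.04],[0,0,0.1],[0,0,0.2],[0,0,0.32],[0,0,0.45],[0,0,0.58],[0,0,0.7],[0,0,0.81],[0,0,0.81]], "yaw": [0,0,0,0,0,0,0,0,0]}}

```text
t: 34.4
tcp_pos: [0.6061, 0.0864, 0.1951]
eef_rot: [2.211, 2.224, 0.008]
wrist_force: [-0.0, 0.0, 0.5]
opening: 0.142
gripper_force: 25.4
```

>>> {"method": "drive_tool", "body": {"claw": [-1,-1,-1,-1,-1,-1,-1,-1,-1,-1,-1,-1], "offset": [[-0.08,0.04,0],[-0.2,0.1,0],[-0.34,0.17,0],[-0.48,0.24,0],[-0.62,0.31,0],[-0.74,0.36,0],[-0.83,0.4,0],[-0.89,0.43,0],[-0.927,0.449,0],[-0.927,0.449,0],[-0.927,0.449,0],[-0.927,0.449,0]], "yaw": [0,0,0,0,0,0,0,0,0,0,0,0]}}

```text
t: 35.6
tcp_pos: [0.4655, 0.1534, 0.1909]
eef_rot: [2.215, 2.227, 0.001]
wrist_force: [-0.6, -0.4, 0.3]
opening: 0.148
gripper_force: 25.4
```

Run:
```python
from h import *
for i in range(4): cams.read_camera("wrist")
st=readout.read_state();im=cams.read_camera("wrist");sc=cams.read_camera("scene")
tb=st["tcp_pos"]-[0,0,.0641]
print(st["tcp_pos"],st["opening"],"tube bottom",proj("scene",tb),proj("wrist",tb,st),"hole",proj("scene",(.465,.154,.07)),proj("wrist",(.465,.154,.07),st))
cv2.imwrite("pics/w8.png",im[:,:,::-1])
cv2.imwrite("pics/c8.png",np.hstack([cv2.resize(im[50:350,120:420,::-1],(400,400)),cv2.resize(sc[130:250,180:300,::-1],(400,400),interpolation=cv2.INTER_CUBIC)]))
```

```text
[0.46512182 0.15345597 0.19074877] 0.14562411123835814 tube bottom [257.74494279 202.36725529] [276.4205536  223.17528912] hole [257.81331624 232.15018189] [276.57865643 200.41716728]
```

View pics/c8.png

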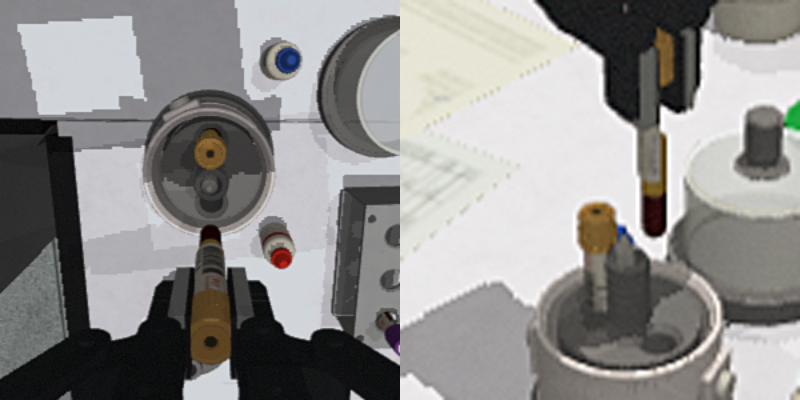

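Tube one stands in its hole. The second tube's tip (scene crop (653,235)) is above the free hole at (657,341), as predicted. Lowering.

>>> {"method": "drive_tool", "body": {"claw": [-1,-1,-1,-1,-1,-1,-1,-1,-1], "offset": [[0,0,-0.05],[0,0,-0.12],[0,0,-0.2],[0,0,-0.28],[0,0,-0.36],[0,0,-0.42],[0,0,-0.48],[0,0,-0.5],[0,0,-0.5]], "yaw": [0,0,0,0,0,0,0,0,0]}}

```text
t: 36.8
tcp_pos: [0.4644, 0.1536, 0.1152]
eef_rot: [-2.215, -2.227, 0.001]
wrist_force: [-0.4, -0.2, 0.6]
opening: 0.144
gripper_force: 25.3
```

>>> {"method": "drive_tool", "body": {"claw": [-1,-1,-1,-1,-1,-1,-1,-1], "offset": [[0,0,-0.04],[0,0,-0.08],[0,0,-0.12],[0,0,-0.16],[0,0,-0.18],[0,0,-0.19],[0,0,-0.19],[0,0,-0.19]], "yaw": [0,0,0,0,0,0,0,0]}}

```text
t: 37.6
tcp_pos: [0.4649, 0.1537, 0.0874]
eef_rot: [2.215, 2.228, 0.0]
wrist_force: [-0.3, -0.7, -0.3]
opening: 0.146
gripper_force: 25.3
```

>>> {"method": "drive_tool", "body": {"claw": [-1,-1,-1,-1], "offset": [[0,0,-0.007],[0,0,-0.013],[0,0,-0.013],[0,0,-0.013]], "yaw": [0,0,0,0]}}

```text
t: 38.0
tcp_pos: [0.4648, 0.1537, 0.0853]
eef_rot: [2.215, 2.228, 0.0]
wrist_force: [-0.3, -0.3, -0.4]
opening: 0.141
gripper_force: 25.3
```

>>> {"method": "drive_tool", "body": {"claw": [-1,-1,-1,-1], "offset": [[0,0,-0.005],[0,0,-0.01],[0,0,-0.01],[0,0,-0.01]], "yaw": [0,0,0,0]}}

```text
t: 38.4
tcp_pos: [0.465, 0.1537, 0.0841]
eef_rot: [2.215, 2.228, 0.001]
wrist_force: [-0.6, -0.3, 1.6]
opening: 0.141
gripper_force: 25.5
```

>>> {"method": "drive_tool", "body": {"claw": [-1,-1,-1,-1], "offset": [[0,0,-0.004],[0,0,-0.006],[0,0,-0.006],[0,0,-0.006]], "yaw": [0,0,0,0]}}

```text
t: 38.8
tcp_pos: [0.4652, 0.1538, 0.084]
eef_rot: [2.215, 2.228, 0.001]
wrist_force: [-2.0, 0.0, 8.6]
opening: 0.144
gripper_force: 26.3
```

>>> {"method": "drive_tool", "body": {"claw": [-0.6,-0.5,-0.4,-0.4,-0.4,-0.4,-0.4,-0.4,-0.4,-0.4,-0.4,-0.4,-0.4], "offset": [[0,0,0.005],[0,0,0.005],[0,0,0.005],[0,0,0.005],[0,0,0.005],[0,0,0.1],[0,0,0.25],[0,0,0.4],[0,0,0.55],[0,0,0.7],[0,0,0.85],[0,0,0.95],[0,0,0.95]], "yaw": [0,0,0,0,0,0,0,0,0,0,0,0,0]}}

```text
t: 40.1
tcp_pos: [0.4666, 0.1539, 0.228]
eef_rot: [2.213, 2.225, 0.007]
wrist_force: [-0.1, -0.9, -0.6]
opening: 0.301
gripper_force: 0.0
```

>>> {"method": "drive_tool", "body": {"claw": [0,0,0,0,0,0,0,0,0,0], "offset": [[0.12,0.06,0],[0.28,0.15,0],[0.45,0.24,0],[0.62,0.33,0],[0.78,0.42,0],[0.873,0.473,0],[0.873,0.473,0],[0.873,0.473,0],[0.873,0.473,0],[0.873,0.473,0]], "yaw": [0,0,0,0,0,0,0,0,0,0]}}

```text
t: 41.1
tcp_pos: [0.5949, 0.2242, 0.2253]
eef_rot: [-2.215, -2.227, 0.001]
wrist_force: [0.1, 0.1, 0.6]
opening: 0.5
gripper_force: 0.0
```

Run:
```python
from h import *
for i in range(4): cams.read_camera("wrist")
st=readout.read_state();im=cams.read_camera("wrist");sc=cams.read_camera("scene");top=cams.read_camera("top");np.save("w9.npy",st,allow_pickle=True)
print(st["tcp_pos"],proj("wrist",(.596,.2246,.098),st))
h=cv2.cvtColor(top,cv2.COLOR_RGB2HSV);m=(h[...,0]>10)&(h[...,0]<25)&(h[...,1]>110)
for c in blobs(m[220:290,270:340],10)[:3]: M=cv2.moments(c);u=(270+M["m10"]/M["m00"],220+M["m01"]/M["m00"]);print("placed tube",onz("top",u,.115))
cv2.imwrite("pics/w9.png",im[:,:,::-1])
cv2.imwrite("pics/c9.png",np.hstack([cv2.resize(im[50:350,120:420,::-1],(400,400)),cv2.resize(sc[140:260,190:310,::-1],(400,400),interpolation=cv2.INTER_CUBIC)]))
```

```text
[0.59549182 0.22443499 0.22576433] [277.24807537 198.70417042]
```

View pics/c9.png

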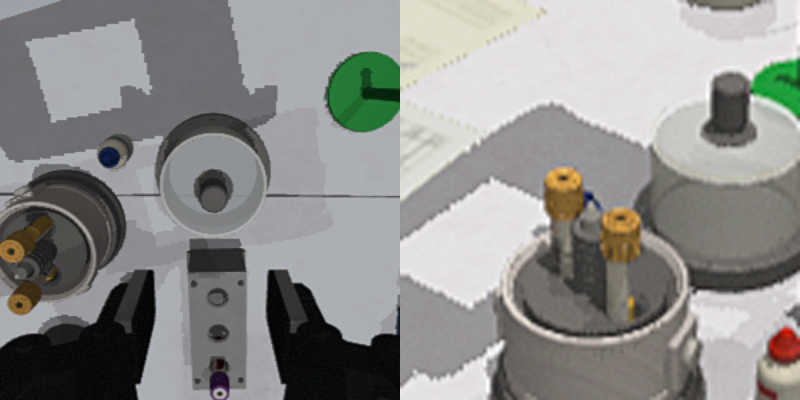

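Both tubes are down in the block at equal height, rod between them. The knob top is at wrist (280.5,199), which puts the lid about 3 mm farther in x. Correcting and descending on the knob.

>>> {"method": "drive_tool", "body": {"claw": [0,0,0,0,0,0,0,0,0,0], "offset": [[0.02,0,-0.05],[0.02,0,-0.2],[0.02,0,-0.35],[0.02,0,-0.5],[0.02,0,-0.65],[0.02,0,-0.8],[0.02,0,-0.9],[0.02,0,-0.9],[0.02,0,-0.9],[0.02,0,-0.9]], "yaw": [0,0,0,0,0,0,0,0,0,0]}}

```text
t: 42.45
tcp_pos: [0.6, 0.2249, 0.092]
eef_rot: [2.214, 2.227, 0.004]
wrist_force: [0.3, 0.9, 0.6]
opening: 0.5
gripper_force: 0.0
```

>>> {"method": "drive_tool", "body": {"claw": [0,0,0,0,-1,-1,-1,-1,-1,-1,-1,-1], "offset": [[0,0,-0.06],[0,0,-0.125],[0,0,-0.125],[0,0,-0.125],[0,0,-0.125],[0,0,-0.125],[0,0,-0.125],[0,0,-0.125],[0,0,-0.125],[0,0,-0.125],[0,0,-0.125],[0,0,-0.125]], "yaw": [0,0,0,0,0,0,0,0,0,0,0,0], "squeeze": 40}}

```text
t: 43.65
tcp_pos: [0.5988, 0.2246, 0.0718]
eef_rot: [2.215, 2.228, 0.0]
wrist_force: [-0.3, 0.2, 0.9]
opening: 0.216
gripper_force: 39.1
```

>>> {"method": "drive_tool", "body": {"claw": [-1,-1,-1,-1,-1,-1,-1,-1,-1,-1,-1], "offset": [[0,0,0.03],[0,0,0.08],[0,0,0.17],[0,0,0.28],[0,0,0.4],[0,0,0.52],[0,0,0.64],[0,0,0.76],[0,0,0.88],[0,0,0.93],[0,0,0.93]], "yaw": [0,0,0,0,0,0,0,0,0,0,0]}}

```text
t: 44.75
tcp_pos: [0.6001, 0.2249, 0.2142]
eef_rot: [2.213, 2.226, 0.007]
wrist_force: [0.3, -0.1, -1.3]
opening: 0.219
gripper_force: 39.1
```

>>> {"method": "drive_tool", "body": {"claw": [-1,-1,-1,-1,-1,-1,-1,-1,-1,-1,-1,-1,-1,-1], "offset": [[-0.06,-0.02,0],[-0.14,-0.05,0],[-0.25,-0.09,0],[-0.37,-0.14,0],[-0.49,-0.18,0],[-0.6,-0.22,0],[-0.7,-0.26,0],[-0.78,-0.29,0],[-0.85,-0.32,0],[-0.89,-0.334,0],[-0.893,-0.334,0],[-0.893,-0.334,0],[-0.893,-0.334,0],[-0.893,-0.334,0]], "yaw": [0,0,0,0,0,0,0,0,0,0,0,0,0,0]}}

```text
t: 46.15
tcp_pos: [0.4652, 0.1746, 0.2112]
eef_rot: [2.215, 2.228, 0.0]
wrist_force: [0.3, -0.0, -1.1]
opening: 0.218
gripper_force: 39.2
```

Run:
```python
from h import *
for i in range(4): cams.read_camera("wrist")
st=readout.read_state();im=cams.read_camera("wrist");sc=cams.read_camera("scene")
lb=st["tcp_pos"]-[0,0,.0718]
print(st["tcp_pos"],st["opening"],"lid bottom",proj("scene",lb),"bucket",proj("scene",(.4646,.1746,.074)))
def ring(n,c,r,s=None): return np.array([proj(n,np.array(c)+r*np.array((np.cos(a),np.sin(a),0)),s) for a in np.linspace(0,6.28,60)])
a=np.ascontiguousarray(cv2.resize(sc[100:300,150:350,::-1],(600,600),interpolation=cv2.INTER_CUBIC))
for r in(ring("scene",lb,.0505),ring("scene",(.4646,.1746,.074),.0425)): cv2.polylines(a,[np.int32((r-[150,100])*3)],True,(0,0,255),1)
cv2.imwrite("pics/c10.png",a)
```

```text
[0.46492391 0.17456042 0.21108526] 0.21945318312696782 lid bottom [248.08479186 188.80879403] bucket [248.83689449 223.65548438]
```

View pics/c10.png

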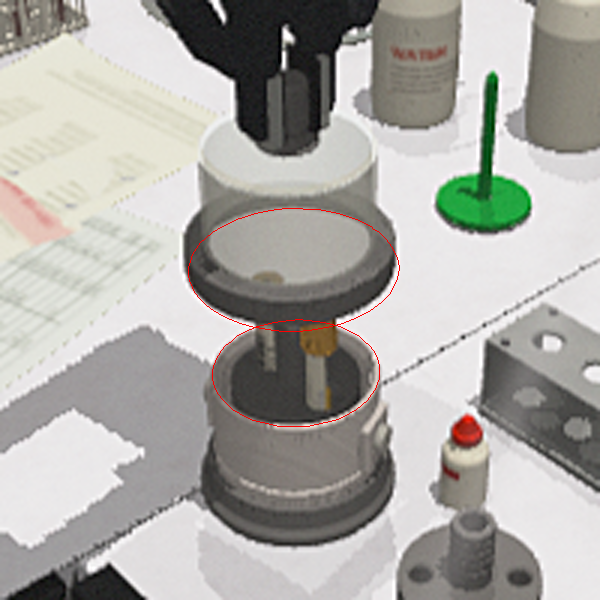

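The lid is level over the bucket, collar spanning (183–396) in the crop. The small left bias matches the one seen with the tubes, which seated freely. Lowering with force checks.

>>> {"method": "drive_tool", "body": {"claw": [-1,-1,-1,-1,-1,-1,-1,-1,-1], "offset": [[0,0,-0.04],[0,0,-0.1],[0,0,-0.17],[0,0,-0.24],[0,0,-0.31],[0,0,-0.37],[0,0,-0.41],[0,0,-0.42],[0,0,-0.42]], "yaw": [0,0,0,0,0,0,0,0,0]}}

```text
t: 47.35
tcp_pos: [0.4648, 0.1745, 0.148]
eef_rot: [-2.215, -2.228, 0.0]
wrist_force: [-0.1, 0.1, -1.9]
opening: 0.219
gripper_force: 39.2
```

>>> {"method": "drive_tool", "body": {"claw": [-1,-1,-1,-1,-1], "offset": [[0,0,-0.015],[0,0,-0.03],[0,0,-0.045],[0,0,-0.045],[0,0,-0.045]], "yaw": [0,0,0,0,0]}}

```text
t: 47.85
tcp_pos: [0.4647, 0.1745, 0.1414]
eef_rot: [-2.215, -2.228, 0.0]
wrist_force: [0.1, 0.1, -0.3]
opening: 0.222
gripper_force: 39.2
```

>>> {"method": "drive_tool", "body": {"claw": [-1,-1,-1,-1,-1], "offset": [[0,0,-0.013],[0,0,-0.026],[0,0,-0.04],[0,0,-0.04],[0,0,-0.04]], "yaw": [0,0,0,0,0]}}

```text
t: 48.35
tcp_pos: [0.4647, 0.1745, 0.1353]
eef_rot: [-2.215, -2.228, 0.0]
wrist_force: [0.9, 0.0, -1.8]
opening: 0.218
gripper_force: 39.2
```

>>> {"method": "drive_tool", "body": {"claw": [-1,-1,-1,-1], "offset": [[0,0,-0.007],[0,0,-0.012],[0,0,-0.012],[0,0,-0.012]], "yaw": [0,0,0,0]}}

```text
t: 48.75
tcp_pos: [0.4648, 0.1745, 0.1336]
eef_rot: [2.215, 2.228, 0.0]
wrist_force: [0.0, 0.7, -0.5]
opening: 0.215
gripper_force: 39.1
```

>>> {"method": "drive_tool", "body": {"claw": [-1,-1,-1,-1], "offset": [[0,0,-0.006],[0,0,-0.01],[0,0,-0.01],[0,0,-0.01]], "yaw": [0,0,0,0]}}

```text
t: 49.15
tcp_pos: [0.4648, 0.1746, 0.1335]
eef_rot: [2.215, 2.228, -0.0]
wrist_force: [-3.4, -1.3, 7.3]
opening: 0.218
gripper_force: 40.0
```

Contact at the expected seated height (133.5 mm, expected 133.8). Releasing and backing off.

>>> {"method": "drive_tool", "body": {"claw": [-0.5,-0.3,-0.1,0,0,0,0,0,0,0,0,0,0], "offset": [[0,0,0.005],[0,0,0.005],[0,0,0.005],[0,0,0.005],[0,0,0.005],[0,0,0.08],[0,0,0.2],[0,0,0.35],[0,0,0.5],[0,0,0.65],[0,0,0.8],[0,0,0.8],[0,0,0.8]], "yaw": [0,0,0,0,0,0,0,0,0,0,0,0,0]}}

```text
t: 50.45
tcp_pos: [0.4651, 0.1746, 0.2529]
eef_rot: [2.214, 2.227, 0.002]
wrist_force: [-0.7, 0.3, -0.5]
opening: 0.5
gripper_force: 0.0
```

>>> {"method": "drive_tool", "body": {"claw": [0,0,0,0,0,0,0], "offset": [[0,0.2,0],[0,0.4,0],[0,0.6,0],[0,0.8,0],[0,1,0],[0,1,0],[0,1,0]], "yaw": [0,0,0,0,0,0,0]}}

```text
t: 51.15
tcp_pos: [0.4637, 0.3243, 0.2503]
eef_rot: [-2.213, -2.229, 0.006]
wrist_force: [-0.4, -0.8, -0.5]
opening: 0.498
gripper_force: 0.0
```

Run:
```python
from h import *
sc=cams.read_camera("scene");top=cams.read_camera("top");s=readout.read_state();print(s["t"],s["tcp_pos"])
a=cv2.resize(sc[110:290,170:350,::-1],(400,400),interpolation=cv2.INTER_CUBIC)
b=cv2.resize(top[160:300,230:370,::-1],(400,400),interpolation=cv2.INTER_CUBIC)
cv2.imwrite("pics/c11.png",np.hstack([a,b]))
print("pred collar top/bottom",proj("scene",(.4648,.1745,.062)),"knob top",proj("scene",(.4648,.1745,.160)),proj("top",(.4648,.1745,.160)))
```

```text
51.25 [0.46425512 0.32352269 0.25103479]
pred collar top/bottom [249.14081235 229.62116127] knob top [247.72602782 176.98778886] [304.98257108 253.78083109]
```

View pics/c11.png

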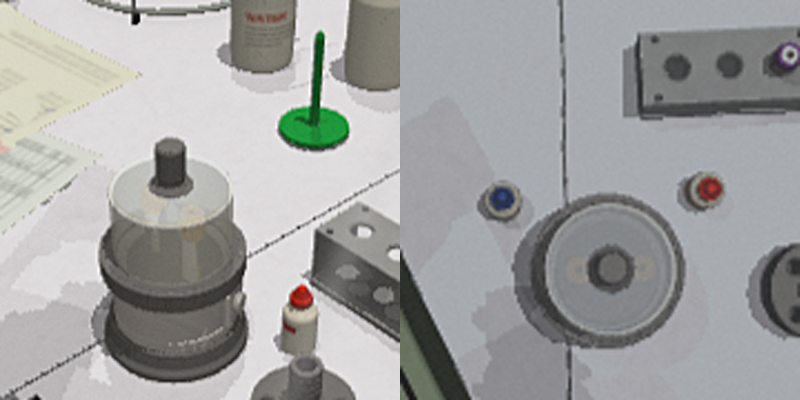

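The lid is level and fully home: the knob is upright at crop (171,150), the collar is around the rim, and both amber caps show under the dome. The short tube, four-hole block and droppers are untouched. Handing in.

```bash
python3 -c "
from h import *
print(workorder.close_job())"
```

```text
the job is handed in; nothing more can be done
None
```

The bucket is loaded and handed in at about 51 s of the 144 s allowed: foot, two-hole block and both tall amber tubes are in, with the lid seated level on the rim; the hand-in returned no verdict.

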